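# Shut and bolt the test cage

### The job

The transformer in the wire-mesh test cage is about to be powered, so lock it in: push the cage's gate fully shut, then hold the spring catch on the roof down with one fingertip while the other fingertip slides the bolt all the way home into the gate's keeper, and let the catch spring back up to lock it. Only press and push with the fingertips, and leave the loose things on the bench where they lie.

Things in the scene. Friction and masses are not known exactly. Their poses are not given: they have to be found in the camera images.
- cage: Wire-mesh test cage fixed to the bench, 160 mm deep (its x), 300 wide (y), roof at z = 150 mm. Origin: middle of its footprint, on the bench; x points from its front to its back (away from the robot), y to the left, z up. Offsets given for other entries are in this frame. The gate is the left half of the front; the lock lies on the roof above the right half of the front (steel plate, top z = 153 mm).
- gate (a joint): Gate angle in rad: 0 shut (hard stop), grows as its free right-hand edge swings out towards the robot. Hinge friction 0.1 N m, no spring: it stays where it is left. The gate is 157 mm wide from the hinge to its free edge, 12 mm thick, from z = 16 to 148 mm. On its top near the free edge stands the keeper, a staple 22 mm deep, 16 mm wide, up to z = 172 mm.
- gate_hinge (a point): Point on the gate's upright hinge axis at bench level, at the cage's front left (x = -82, y = +139 mm). The gate's front face lies 2 mm behind this axis when shut.
- push_plate (a point): Middle of the flat steel push plate (34 mm wide, 46 mm high) at the top of the gate's front face, 17 mm from its free edge, 140 mm from the hinge axis, z = 123 mm, 25 mm below the gate's top edge. Its x axis is normal to the gate and points into the cage.
- bolt (a joint): Bolt position in m: 0 drawn (the start), 0.030 fully home (hard stops). It slides along cage +y, leftwards into the gate's keeper, with 2 N of friction; the rod is 10 mm thick, the keeper 16 mm wide inside. It has a rack with a notch every 10 mm: wherever the catch is let up, its tooth drops into a notch and blocks the bolt (2 mm play).
- knob_middle (a point): Middle of the bolt's knob, an upright black cylinder 16 mm in diameter from z = 178 to 206 mm (this point: 192 mm); it stands on the bolt rod and moves with it; x = -74 mm, y = -85 mm with the bolt drawn. The rod, rack and guides below it reach up to z = 171 mm.
- catch (a joint): Spring catch in m: 0 up (locks the bolt), 0.007 fully down (hard stop); the bolt is free from about 0.0055 on. It moves straight down, takes 3 N to start and 6 N fully down, and springs up when let go with the bolt home.
- catch_top (a point): Middle of the catch's top, a flat ribbed steel bar 26 mm deep (x) and 76 mm long (y), long enough for a fingertip to slide along while keeping it down. Top at z = 182 mm when up, 175 when down; middle at x = -30, y = -91 mm: it lies parallel to the bolt, 44 mm behind it.
- tape_measure: Loose pocket tape measure, 35 x 67 x 60 mm, on the bench; origin under its middle. Leave it alone.
- solder_spool: Loose spool of solder, 40 mm diameter, 22 mm high, on the bench; origin under its middle. Leave it alone.
- pliers: Loose pliers lying on the bench, 59 x 182 x 12 mm, long along its own y; origin under its middle. Leave it alone.

How it is judged:
By the outcome, as a careful person would: the job done as asked, in the order asked, and still so for the second after the job is handed in, with the robot touching nothing.
It also fails if it takes over 54 s, if anything falls off the work surface, if the arm or the gripper's body presses on something with over 40 N, if the wrist force passes 120 N, or if a joint passes its speed limit or range.

### The arm

A 6-joint arm with a two-finger parallel gripper is mounted at the origin on a cart in front of the work surface, level with it; the furniture and walls round the work are solid. World frame = base frame: x ahead of the robot, y to its left, z up, the work surface at z = 0. Lengths are in m, angles in rad, forces in N, time in s.
With the tool pointing down it reaches from about 0.3 to 0.775 m from the base axis. Payload 14.6 kg.
Tool frame: the origin (TCP) lies on the centre line of the jaws, within the pads' length; the fingertips stand ctrl.tcp_to_tips ahead of it and the grasp point (between the pads) lies 2 mm behind it (ctrl.tcp_to_tips is the distance from the TCP to the fingertips, in m); z points along the fingers, y is the line along which they close (so a half turn about z gives the same grasp; the last joint's range is limited). The gripper opens to 94 mm and grips with 3 to 60 N. Pads are 16 mm wide; open, the fingers measure 119 mm over their backs; the gripper's body (75 mm by 177 mm) begins 78 mm behind the grasp point.
Start: joints at [1.149, 0.3, 1.521, -0, 1.321, -0.067], TCP at [0.191, 0.516, 0.222] pointing down, gripper open.
Joint ranges: [-3.03, 3.03], [-0.79, 2.21], [0.23, 2.52], [-1.04, 4.18], [0, 3.07], [-2.55, 2.55]. Speed limits (rad/s): [2.22, 2.22, 2.57, 3.14, 3.14, 3.14].

### API

Orientations are given as [roll, pitch, yaw] about the fixed x, y, z axes, in that order (R = Rz(yaw) Ry(pitch) Rx(roll)).
In Python, from station import telemetry, viewer, hand_in, ctrl gives the robot as it stands.
- The arm moves only by the tool step_arm, never from a script. Its argument "plan" is a list of rows, each an object of numbers: "dx", "dy", "dz": the shift along the tool's x, y, z scaled (see below); "rx", "ry", "rz": the turn, a rotation vector about the tool's x, y, z scaled (see below); "claw": the closure, from 0 (fully open) to 1 (shut). In form: [{"dx": .., "dy": .., "dz": .., "rx": .., "ry": .., "rz": .., "claw": ..}, ...]. A call has 1 to 10 rows; each row shifts and turns the commanded pose from where the row before left it, along the tool's axes as they then stand; what a row does not reach is not made up. The controller multiplies each number of a shift by 0.1 m and each number of a turn by 90 degrees. A row lasts 1/10 s, in which the tool goes at most 50 mm and 8.59 degrees, less where a joint would pass 70% of its speed; a pose out of reach is approached as far as the arm can. A call with a number of a shift or a turn outside -1 to 1 is refused whole. A call with a gripper value outside its range is refused whole. The fingers move at their own pace and stop on an object; "grip_force" is the grip in N (left out, the last holds). Time passes only in rows, so rows that do not move let the fingers close. It gives the time, the measured TCP pose, the force, the opening and the grip force at its end, in the units of the state.
- telemetry.get_obs(): the state, without advancing time (a new reading comes with each control period).
- viewer.camera(name): name is "scene" or "top"; returns a dict with "img" (420x560x3 uint8, red, green, blue), "z_map" (420x560 float32, m along the optical axis (not along the pixel's ray), 0 where there is no reading), "fx", "fy", "cx", "cy" (pixels), "dist" ([k1, k2, p1, p2, k3] as OpenCV has them; the pictures are not rectified), "R" (3x3) and "t" (3): a world point X has camera coordinates R X + t. Camera axes: x right, y down, z forward; pixel columns grow to the right and rows downward; lengths in m; the calibration is good to about 2 mm. A picture is of the moment at which its call begins.
- hand_in(): hands the job in; it is judged then, once.
Trained networks look in a picture, given as the dict that the camera call returned (one of the last four; its "shot" number tells which), for a name from the list of things; names that differ only in an ending like _2 or _b are one class to them, and where a whole thing is asked for, a point or a joint stands for the part that bears it (a point fixed in the world has none). Each returns a list of dicts, best first, with "score" (0 to 1); they miss things now and then, are a little off and sometimes report something else, mostly with a low value. They report only what shows in the picture. A call takes as long as a camera call.
- viewer.recognise(target, picture): "rect" ([left, top, right, bottom] in pixels, round what is visible of it).
The state is a dict: "time_s": time; "qpos": joint angles; "joint_vel": joint speeds; "tau": joint torques, N m; "ee_pos": TCP position; "eef_rot": TCP orientation; "force": force on the tool from outside, world axes, zero at the start; "moment": the same for the moment, N m; "grip_width": finger opening in m; "grip_force": force on a finger pad.
Only numpy, scipy, OpenCV 4.12 (cv2) and the standard library are available. Lean on these libraries where they do the work, as an engineer would, in place of code of your own. Each camera call takes 0.05 s, during which the arm holds its last target. There are 200 camera calls.

## Working session

There is one attempt and no reset: what is moved stays moved. The work goes in short steps, Python scripts to look and compute and a tool call to move; the robot and the scene stay as the last step left them, time stands still between calls to the robot, and variables do not carry over. Pictures are saved under pics/ and viewed, at most 10 in all, crops included, and the job is handed in when it is done.

Besides the shell and the picture viewer there is one more tool, called after "Call:" as a command line: name --argument value ..., lists and objects as JSON in quotes. step_arm: Moves the arm, as the interface text tells. Shifts and turns lie within -1 to 1; 1 stands for 0.1 m of shift or 90 degrees of turn. Its arguments: {"type":"object","properties":{"plan":{"type":"array"},"grip_force":{"type":"number"}},"required":["plan"]}

```bash
mkdir -p pics
cat > h.py <<'E'
import numpy as np, cv2
from station import telemetry, viewer, hand_in, ctrl
def K(p): return np.array([[p["fx"],0,p["cx"]],[0,p["fy"],p["cy"]],[0,0,1.]])
def save(p,n): cv2.imwrite("pics/"+n,cv2.cvtColor(p["img"],cv2.COLOR_RGB2BGR))
def cloud(p):
    h,w=p["z_map"].shape; u,v=np.meshgrid(np.arange(w),np.arange(h))
    q=cv2.undistortPoints(np.stack([u,v],-1).reshape(-1,1,2).astype(float),K(p),np.array(p["dist"],float)).reshape(h,w,2)
    z=p["z_map"][...,None]; X=np.concatenate([q*z,z],-1)
    W=(X-np.array(p["t"]))@np.array(p["R"]); W[p["z_map"]==0]=np.nan
    return W
def proj(p,X):
    return cv2.projectPoints(np.atleast_2d(X).astype(float),cv2.Rodrigues(np.array(p["R"],float))[0],np.array(p["t"],float),K(p),np.array(p["dist"],float))[0].reshape(-1,2)
E
python3 - <<'E'
from h import *
o=telemetry.get_obs(); print({k:np.round(v,3).tolist() for k,v in o.items()}, ctrl.tcp_to_tips)
for n in ["scene","top"]:
    p=viewer.camera(n); save(p,n+"0.png"); W=cloud(p)
    print(n, "cam at", (-np.array(p["R"]).T@p["t"]).round(3))
    for t in ["cage","gate","push_plate","bolt","knob_middle","catch_top","tape_measure","solder_spool","pliers"]:
        for r in viewer.recognise(t,p)[:2]:
            a,b,c,d=[int(x) for x in r["rect"]]; print(t,round(r["score"],2),(a,b,c,d),np.nanmedian(W[b:d+1,a:c+1].reshape(-1,3),0).round(3),W[(b+d)//2,(a+c)//2].round(3))
E
```

```text
{'time_s': 0.0, 'qpos': [1.149, 0.301, 1.522, -0.0, 1.321, -0.067], 'joint_vel': [0.001, 0.0, -0.002, 0.001, -0.002, -0.001], 'tau': [0.002, -53.181, -35.275, 0.071, 0.024, -0.0], 'ee_pos': [0.191, 0.516, 0.222], 'eef_rot': [-3.14, -0.0, 2.787], 'force': [1.232, 0.362, -0.768], 'moment': [0.015, -0.009, -0.004], 'grip_force': 0.0, 'grip_width': 0.094} 0.017
scene cam at [ 0.097 -0.292  0.76 ]
cage 0.77 (223, 142, 364, 277) [0.599 0.169 0.074] [0.549 0.119 0.169]
gate 0.69 (217, 175, 251, 190) [0.562 0.344 0.099] [0.532 0.292 0.15 ]
gate 0.58 (221, 171, 254, 251) [0.524 0.289 0.028] [0.559 0.328 0.013]
push_plate 0.73 (224, 169, 260, 250) [0.533 0.282 0.03 ] [0.517 0.251 0.102]
bolt 0.6 (273, 196, 306, 227) [0.538 0.123 0.156] [0.534 0.117 0.174]
knob_middle 0.91 (273, 195, 307, 230) [0.538 0.122 0.155] [0.536 0.116 0.172]
catch_top 0.85 (293, 187, 327, 209) [0.589 0.126 0.166] [0.587 0.107 0.183]
catch_top 0.58 (222, 171, 256, 251) [0.526 0.287 0.029] [0.528 0.278 0.068]
tape_measure 0.89 (342, 256, 368, 288) [ 0.598 -0.021  0.034] [ 0.589 -0.029  0.054]
solder_spool 0.5 (262, 263, 2
[... 292 characters left out ...]
8]
push_plate 0.84 (208, 210, 276, 238) [0.526 0.271 0.011] [0.527 0.271 0.048]
push_plate 0.35 (347, 181, 374, 200) [ 0.603 -0.015  0.05 ] [ 0.604 -0.013  0.056]
bolt 0.55 (277, 204, 333, 213) [0.545 0.125 0.164] [0.545 0.125 0.172]
knob_middle 0.72 (280, 207, 325, 213) [0.541 0.13  0.167] [0.541 0.131 0.169]
knob_middle 0.64 (298, 233, 314, 248) [0.488 0.117 0.021] [0.49  0.116 0.004]
catch_top 0.94 (294, 185, 331, 205) [0.574 0.108 0.167] [0.571 0.109 0.183]
tape_measure 0.86 (348, 177, 374, 202) [ 0.606 -0.018  0.042] [ 0.606 -0.016  0.058]
solder_spool 0.5 (298, 232, 314, 246) [0.491 0.117 0.02 ] [0.492 0.117 0.014]
pliers 0.9 (172, 139, 197, 205) [0.666 0.42  0.002] [0.667 0.421 0.001]
```

Run:
```python
from h import *
ims=[]
for n,c in [("scene",(190,120,390,300)),("top",(160,120,390,260))]:
    p=viewer.camera(n); a,b,e,d=c; im=cv2.resize(p["img"][b:d,a:e],None,fx=3.4 if n=="top" else 3,fy=3.4 if n=="top" else 3,interpolation=cv2.INTER_CUBIC)
    cv2.imwrite(f"pics/{n}1.png",im[...,::-1])
    W=cloud(p); np.save(f"{n}.npy",W)
    z=W[...,2]; m=(z>.177)&(z<.21)&(W[...,0]>.45)&(W[...,0]<.7)&(W[...,1]<.3)&(W[...,1]>0)
    nl,L,s,cc=cv2.connectedComponentsWithStats(m.astype(np.uint8))
    for i in range(1,nl):
        if s[i,4]>8:
            P=W[L==i]; print(n,s[i],P.min(0).round(3),P.max(0).round(3),P.mean(0).round(3)); 
            if s[i,4]>50: print(cv2.minAreaRect((P[:,:2]*1000).astype(np.float32)))
```

```text
scene [287 188  38  24 434] [0.531 0.072 0.178] [0.597 0.149 0.209] [0.571 0.11  0.186]
((563.6702880859375, 111.75921630859375), (75.76514434814453, 65.73397064208984), 85.8324203491211)
top [296 183  34  13 404] [0.57  0.072 0.177] [0.599 0.144 0.189] [0.584 0.108 0.182]
((584.10888671875, 108.1279525756836), (71.60149383544922, 26.688425064086914), 87.39939880371094)
top [307 205   7   8  44] [0.533 0.109 0.188] [0.547 0.122 0.21 ] [0.539 0.116 0.203]
```

View pics/scene1.png

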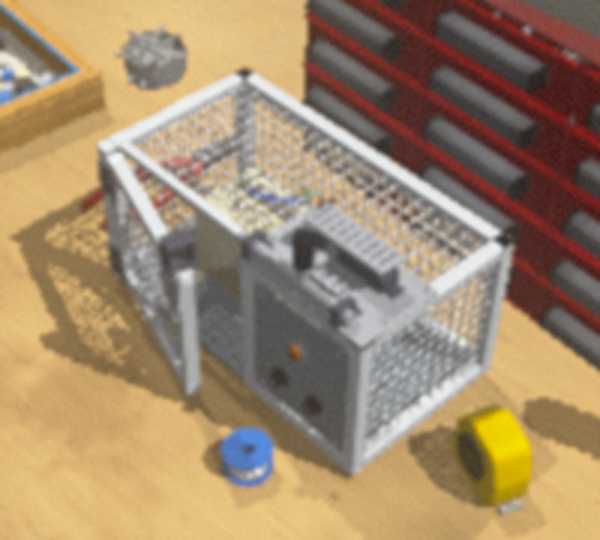

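View pics/top1.png

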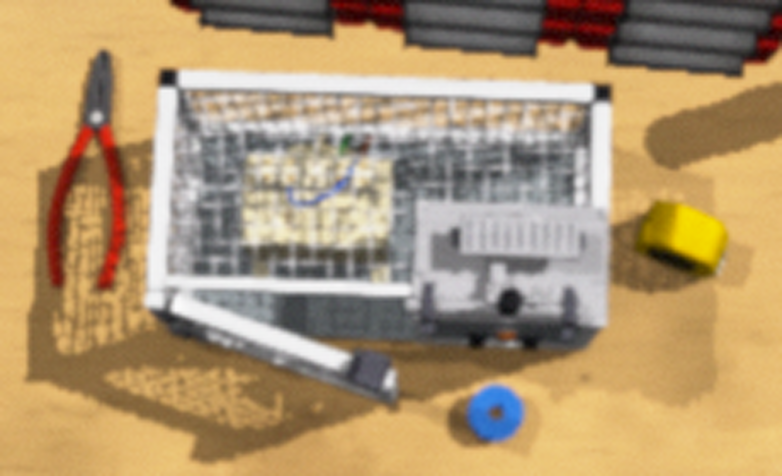

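The pictures show the gate open about 20–25°, with its keeper at top-crop (375,368). The knob is at (510,300), the catch bar at (520,237) and the spool at (495,412). Next I'll fit the cage pose and gate angle.

Run:
```python
from h import *
from scipy.optimize import minimize
from math import *
for n in ["top","scene"]:
    W=np.load(n+".npy"); z=W[...,2]
    r=(W[...,0]>.45)&(W[...,0]<.75)&(W[...,1]>0)&(W[...,1]<.4)
    P=W[r&(z>.14)&(z<.158)]; print(n,len(P))
    q=P[:,:2]*1000
    # roof points with gate excluded lie in 160x300 rect
    def f(v):
        c,s=cos(v[2]),sin(v[2]); d=q-v[:2]; X=np.c_[d@[c,s],d@[-s,c]]
        e=np.minimum(np.abs(np.abs(X[:,0])-80+6),np.abs(np.abs(X[:,1])-150+6))
        return np.minimum(e,15).sum()
    best=min((minimize(f,[x,y,a],method="Nelder-Mead") for x in(605,615,625) for y in(190,200,210) for a in (-.06,-.03,0)),key=lambda o:o.fun)
    print(best.x.round(3),best.fun/len(q))
    for psi in (best.x[2],-.04):
        R=np.array([[cos(psi),-sin(psi)],[sin(psi),cos(psi)]])
        for pt,loc in (((584,108),(-30,-91)),((539.5,115.5),(-74,-85))): print(psi,np.array(pt)-R@loc)
    # gate: points in the open region, top
    c=best.x; R=np.array([[cos(c[2]),-sin(c[2])],[sin(c[2]),cos(c[2])]])
    X=(q-c[:2])@R; g=X[(X[:,0]<-92)&(X[:,1]>-40)]
    g=g[g[:,1]<120]; print("gate pts",len(g)); 
    if len(g)>5:
        l=cv2.fitLine(g.astype(np.float32),cv2.DIST_HUBER,0,.01,.01).ravel(); print("gate angle",degrees(atan(l[0]/l[1])),l, g.min(0),g.max(0))
    K2=W[r&(z>.16)&(z<.175)][:,:2]*1000; X=(K2-c[:2])@R; X=X[(X[:,1]>-30)&(X[:,1]<60)&(X[:,0]<-85)]; print("keeper",len(X),X.mean(0) if len(X) else 0)
```

```text
top 4466
[ 6.18067e+02  1.97589e+02 -6.40000e-02] 10.059013528179978
-0.06434508061850136 [619.78927975 196.88266116]
-0.06434508061850136 [618.81242067 195.56584745]
-0.04 [617.61503261 197.72752968]
-0.04 [616.8399013  197.47279834]
gate pts 237
gate angle 14.608823426338807 [   0.25221837    0.9676703  -104.61313      39.05219   ] [-128.22465014  -17.00799357] [-92.08784868  94.86821794]
keeper 72 [-116.19062942   -2.8745281 ]
scene 3600
[ 6.12690e+02  1.96517e+02 -5.30000e-02] 8.721332297067319
-0.052656604729987774 [618.74795581 197.29490224]
-0.052656604729987774 [617.87117646 196.4873984 ]
-0.04 [617.61503261 197.72752968]
-0.04 [616.8399013  197.47279834]
gate pts 177
gate angle 13.650793244645621 [   0.23600367    0.97175217 -105.49824      31.57909   ] [-124.02063163  -10.47634957] [-92.41281486  85.78675299]
keeper 80 [-113.58574823    1.87648152]
```

Call:
step_arm --plan '[{"rz":0.09,"claw":1},{"rz":0.09,"claw":1},{"rz":0.09,"claw":1},{"rz":0.09,"claw":1},{"rz":0.09,"claw":1},{"rz":0.09,"claw":1},{"rz":0.09,"claw":1},{"rz":0.09,"claw":1},{"rz":0.087,"claw":1}]'

```text
$.plan[0]: bad value
```

Call:
step_arm --plan '[{"dx":-0.29,"dy":0.28,"claw":1},{"dx":-0.29,"dy":0.28,"claw":1},{"dx":-0.29,"dy":0.28,"claw":1},{"dx":-0.29,"dy":0.28,"claw":1},{"dx":-0.29,"dy":0.28,"claw":1},{"dx":-0.29,"dy":0.28,"claw":1},{"dx":-0.29,"dy":0.28,"claw":1},{"dx":-0.29,"dy":0.28,"claw":1},{"dx":-0.29,"dy":0.28,"claw":1},{"dx":-0.29,"dy":0.26,"claw":1}]'

```text
$.plan[0]: bad value
```

Call:
step_arm --plan '[{"dx":0,"dy":0,"dz":0,"rx":0,"ry":0,"rz":0.09,"claw":1},{"dx":0,"dy":0,"dz":0,"rx":0,"ry":0,"rz":0.09,"claw":1},{"dx":0,"dy":0,"dz":0,"rx":0,"ry":0,"rz":0.09,"claw":1},{"dx":0,"dy":0,"dz":0,"rx":0,"ry":0,"rz":0.09,"claw":1},{"dx":0,"dy":0,"dz":0,"rx":0,"ry":0,"rz":0.09,"claw":1},{"dx":0,"dy":0,"dz":0,"rx":0,"ry":0,"rz":0.09,"claw":1},{"dx":0,"dy":0,"dz":0,"rx":0,"ry":0,"rz":0.09,"claw":1},{"dx":0,"dy":0,"dz":0,"rx":0,"ry":0,"rz":0.09,"claw":1},{"dx":0,"dy":0,"dz":0,"rx":0,"ry":0,"rz":0.087,"claw":1}]'

```text
time_s: 2.0
ee_pos: [0.191, 0.5157, 0.2224]
eef_rot: [3.142, 0.0, 1.513]
force: [0.4, 0.9, 0.4]
grip_width: 0.025
grip_force: 0.0
```

Call:
step_arm --plan '[{"dx":-0.29,"dy":0.28,"dz":0,"rx":0,"ry":0,"rz":0,"claw":1},{"dx":-0.29,"dy":0.28,"dz":0,"rx":0,"ry":0,"rz":0,"claw":1},{"dx":-0.29,"dy":0.28,"dz":0,"rx":0,"ry":0,"rz":0,"claw":1},{"dx":-0.29,"dy":0.28,"dz":0,"rx":0,"ry":0,"rz":0,"claw":1},{"dx":-0.29,"dy":0.28,"dz":0,"rx":0,"ry":0,"rz":0,"claw":1},{"dx":-0.29,"dy":0.28,"dz":0,"rx":0,"ry":0,"rz":0,"claw":1},{"dx":-0.29,"dy":0.28,"dz":0,"rx":0,"ry":0,"rz":0,"claw":1},{"dx":-0.29,"dy":0.28,"dz":0,"rx":0,"ry":0,"rz":0,"claw":1},{"dx":-0.29,"dy":0.28,"dz":0,"rx":0,"ry":0,"rz":0,"claw":1},{"dx":-0.29,"dy":0.26,"dz":0,"rx":0,"ry":0,"rz":0,"claw":1}]'

```text
time_s: 3.0
ee_pos: [0.4547, 0.2103, 0.2226]
eef_rot: [3.141, -0.0, 1.519]
force: [0.3, 1.0, 0.5]
grip_width: 0.0003
grip_force: 0.0
```

Down 87 mm, then settle and check with a picture.

Call:
step_arm --plan '[{"dx":0,"dy":0,"dz":0.22,"rx":0,"ry":0,"rz":0,"claw":1},{"dx":0,"dy":0,"dz":0.22,"rx":0,"ry":0,"rz":0,"claw":1},{"dx":0,"dy":0,"dz":0.22,"rx":0,"ry":0,"rz":0,"claw":1},{"dx":0,"dy":0,"dz":0.22,"rx":0,"ry":0,"rz":0,"claw":1},{"dx":0,"dy":0,"dz":0,"rx":0,"ry":0,"rz":0,"claw":1}]'

```text
time_s: 3.5
ee_pos: [0.4526, 0.2113, 0.1322]
eef_rot: [-3.138, 0.002, 1.519]
force: [-0.2, -0.1, -0.5]
grip_width: 0.0005
grip_force: 0.0
```

Run:
```python
from h import *
p=viewer.camera("scene"); im=p["img"][110:310,170:390]
cv2.imwrite("pics/s2.png",cv2.resize(im,None,fx=3,fy=3,interpolation=cv2.INTER_CUBIC)[...,::-1])
```

```text
(no output)
```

View pics/s2.png

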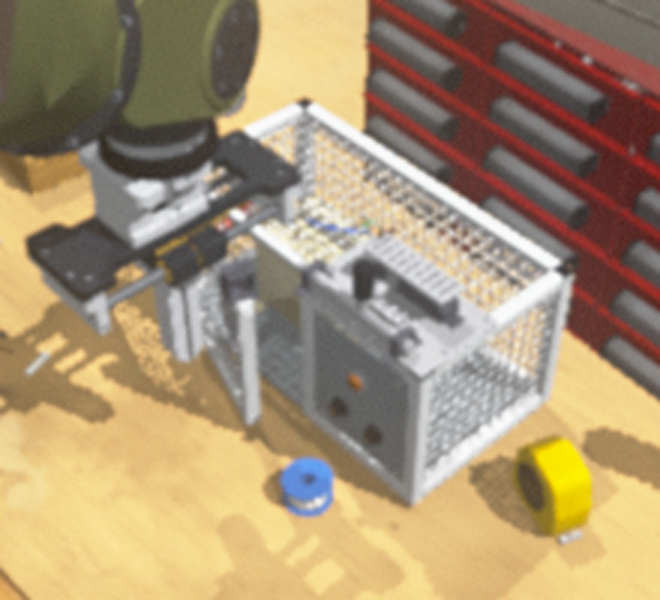

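The closed fingertips are at crop (180,345), in front of the plate. Pushing the gate.

Call:
step_arm --plan '[{"dx":0,"dy":0.12,"dz":0,"rx":0,"ry":0,"rz":0,"claw":1},{"dx":0,"dy":0.1,"dz":0,"rx":0,"ry":0,"rz":0,"claw":1},{"dx":-0.01,"dy":0.08,"dz":0,"rx":0,"ry":0,"rz":0,"claw":1},{"dx":-0.01,"dy":0.08,"dz":0,"rx":0,"ry":0,"rz":0,"claw":1},{"dx":-0.01,"dy":0.08,"dz":0,"rx":0,"ry":0,"rz":0,"claw":1},{"dx":-0.01,"dy":0.08,"dz":0,"rx":0,"ry":0,"rz":0,"claw":1},{"dx":-0.01,"dy":0.06,"dz":0,"rx":0,"ry":0,"rz":0,"claw":1},{"dx":0,"dy":0.04,"dz":0,"rx":0,"ry":0,"rz":0,"claw":1},{"dx":0,"dy":0.02,"dz":0,"rx":0,"ry":0,"rz":0,"claw":1}]'

```text
time_s: 4.45
ee_pos: [0.5197, 0.2033, 0.1343]
eef_rot: [-3.141, 0.0, 1.519]
force: [-0.5, -0.0, 0.3]
grip_width: 0.0004
grip_force: 0.4
```

Call:
step_arm --plan '[{"dx":0,"dy":0.03,"dz":0,"rx":0,"ry":0,"rz":0,"claw":1},{"dx":0,"dy":0.02,"dz":0,"rx":0,"ry":0,"rz":0,"claw":1},{"dx":0,"dy":0,"dz":0,"rx":0,"ry":0,"rz":0,"claw":1}]'

```text
time_s: 4.75
ee_pos: [0.5207, 0.2032, 0.1343]
eef_rot: [-3.132, 0.002, 1.52]
force: [-36.4, -4.4, 17.5]
grip_width: 0.0002
grip_force: 18.1
```

Hard stop reached. Back off, rise, and set the opening.

Call:
step_arm --plan '[{"dx":0,"dy":-0.1,"dz":0,"rx":0,"ry":0,"rz":0,"claw":1},{"dx":0,"dy":-0.2,"dz":0,"rx":0,"ry":0,"rz":0,"claw":1},{"dx":0,"dy":-0.2,"dz":0,"rx":0,"ry":0,"rz":0,"claw":1},{"dx":0,"dy":0,"dz":-0.3,"rx":0,"ry":0,"rz":0,"claw":0.66},{"dx":0,"dy":0,"dz":-0.3,"rx":0,"ry":0,"rz":0,"claw":0.66},{"dx":0,"dy":0,"dz":-0.3,"rx":0,"ry":0,"rz":0,"claw":0.66},{"dx":0,"dy":0,"dz":-0.3,"rx":0,"ry":0,"rz":0,"claw":0.66},{"dx":0,"dy":0,"dz":0,"rx":0,"ry":0,"rz":0,"claw":0.66}]'

```text
time_s: 5.55
ee_pos: [0.4755, 0.2062, 0.2585]
eef_rot: [3.135, -0.003, 1.519]
force: [-0.5, -0.1, -0.4]
grip_width: 0.0314
grip_force: 0.0
```

Run:
```python
from h import *
p=viewer.camera("scene"); im=p["img"][130:270,200:380]
cv2.imwrite("pics/s3.png",cv2.resize(im,None,fx=4,fy=4,interpolation=cv2.INTER_CUBIC)[...,::-1])
print(telemetry.get_obs()["ee_pos"])
c=np.array([.618,.197]);a=-.05;R=np.array([[np.cos(a),-np.sin(a)],[np.sin(a),np.cos(a)]])
for n,(x,y,z) in {"knobtop":(-74,-85,206),"catchmid":(-30,-91,182),"c1":(-43,-129,182),"c2":(-17,-53,182),"c3":(-43,-53,182),"keeper":(-74,-8,172)}.items():
    w=np.r_[c+R@[x/1e3,y/1e3],z/1e3]; print(n,w.round(3),((proj(p,w)[0]-[200,130])*4).round())
W=cloud(p);z=W[...,2];r=(W[...,0]>.5)&(W[...,0]<.65)&(W[...,1]<.17)&(W[...,1]>.05)
P=W[r&(z>.203)&(z<.215)];print("knobtop",len(P),P.mean(0).round(4))
P=W[r&(z>.178)&(z<.187)&(W[...,0]>.565)];X=(P[:,:2]-c)@R;print("catch cage frame",X.min(0).round(4),X.max(0).round(4),np.percentile(X,[3,97],axis=0).mean(0).round(4))
P=W[(z>.163)&(z<.178)&(abs(W[...,1]-.2)<.04)&(W[...,0]>.5)&(W[...,0]<.6)];X=(P[:,:2]-c)@R;print("keeper",len(X),X.mean(0).round(4) if len(X) else 0)
```

```text
[0.47490657 0.2059572  0.25601565]
knobtop [0.54  0.116 0.206] [367. 275.]
catchmid [0.583 0.108 0.182] [434. 276.]
c1 [0.569 0.07  0.182] [470. 325.]
c2 [0.598 0.145 0.182] [401. 230.]
c3 [0.572 0.146 0.182] [367. 252.]
keeper [0.544 0.193 0.172] [268. 250.]
knobtop 38 [0.5382 0.1177 0.2063]
catch cage frame [-0.0449 -0.1262] [-0.017  -0.0506] [-0.0311 -0.089 ]
keeper 132 [-0.0764 -0.0144]
```

View pics/s3.png

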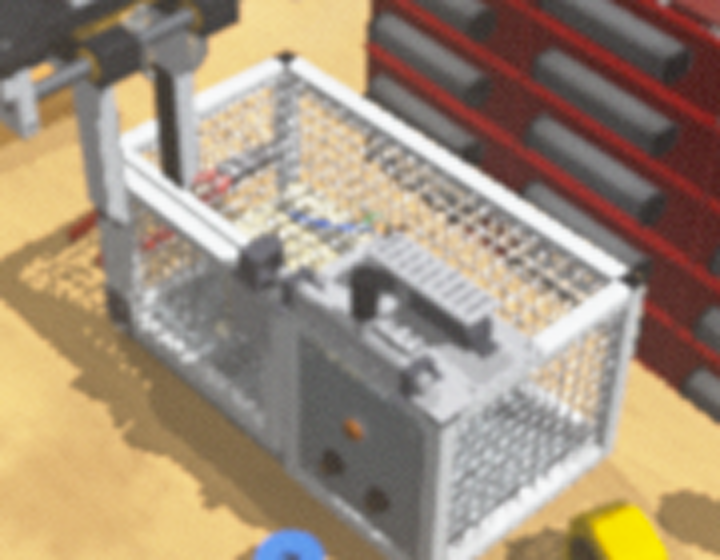

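The gate is shut and the keeper sits in line with the bolt at crop (262,258). The model agrees to about 2 mm. Now I'll go above the lock.

Call:
step_arm --plan '[{"dx":-0.21,"dy":0.18,"dz":0,"rx":0,"ry":0,"rz":0,"claw":0.64},{"dx":-0.21,"dy":0.18,"dz":0,"rx":0,"ry":0,"rz":0,"claw":0.64},{"dx":-0.21,"dy":0.18,"dz":0,"rx":0,"ry":0,"rz":0,"claw":0.64},{"dx":-0.21,"dy":0.18,"dz":0,"rx":0,"ry":0,"rz":0,"claw":0.64},{"dx":-0.21,"dy":0.18,"dz":0,"rx":0,"ry":0,"rz":0,"claw":0.64},{"dx":0,"dy":0,"dz":0,"rx":0,"ry":0,"rz":0,"claw":0.64},{"dx":0,"dy":0,"dz":0,"rx":0,"ry":0,"rz":0,"claw":0.64}]'

```text
time_s: 6.3
ee_pos: [0.5586, 0.0961, 0.2532]
eef_rot: [-3.14, 0.0, 1.518]
force: [-0.4, 0.1, -0.2]
grip_width: 0.034
grip_force: 0.0
```

Run:
```python
from h import *
p=viewer.camera("scene"); im=p["img"][130:270,230:380]
cv2.imwrite("pics/s4.png",cv2.resize(im,None,fx=4,fy=4,interpolation=cv2.INTER_CUBIC)[...,::-1])
e=telemetry.get_obs()["ee_pos"]; a=-.05;R=np.array([[np.cos(a),-np.sin(a)],[np.sin(a),np.cos(a)]])
print(e,((np.array(e[:2])-[.617,.199])@R).round(4),telemetry.get_obs()["eef_rot"])
```

```text
[0.55839653 0.0965977  0.25353777] [-0.0534 -0.1052] [-3.14017769e+00  8.09894319e-05  1.51924514e+00]
```

View pics/s4.png

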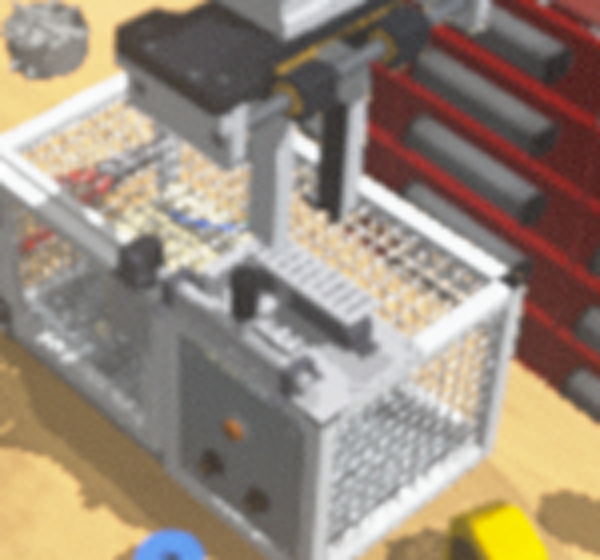

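The fingers hang over the lock with the knob clear to their left. Descending.

Call:
step_arm --plan '[{"dx":0,"dy":0,"dz":0.2,"rx":0,"ry":0,"rz":0,"claw":0.64},{"dx":0,"dy":0,"dz":0.15,"rx":0,"ry":0,"rz":0,"claw":0.64},{"dx":0,"dy":0,"dz":0.12,"rx":0,"ry":0,"rz":0,"claw":0.64},{"dx":0,"dy":0,"dz":0.04,"rx":0,"ry":0,"rz":0,"claw":0.64},{"dx":0,"dy":0,"dz":0,"rx":0,"ry":0,"rz":0,"claw":0.64}]'

```text
time_s: 6.85
ee_pos: [0.5587, 0.0965, 0.2032]
eef_rot: [-3.141, 0.0, 1.52]
force: [0.5, -0.9, 0.0]
grip_width: 0.0339
grip_force: 0.0
```

Call:
step_arm --plan '[{"dx":0,"dy":0,"dz":0.03,"rx":0,"ry":0,"rz":0,"claw":0.64},{"dx":0,"dy":0,"dz":0.02,"rx":0,"ry":0,"rz":0,"claw":0.64},{"dx":0,"dy":0,"dz":0,"rx":0,"ry":0,"rz":0,"claw":0.64},{"dx":0,"dy":0,"dz":0,"rx":0,"ry":0,"rz":0,"claw":0.64}]'

```text
time_s: 7.25
ee_pos: [0.5591, 0.0963, 0.199]
eef_rot: [3.141, -0.0, 1.519]
force: [0.3, 1.1, 2.4]
grip_width: 0.0336
grip_force: 1.3
```

Call:
step_arm --plan '[{"dx":0,"dy":0,"dz":0.03,"rx":0,"ry":0,"rz":0,"claw":0.64},{"dx":0,"dy":0,"dz":0.02,"rx":0,"ry":0,"rz":0,"claw":0.64},{"dx":0,"dy":0,"dz":0.01,"rx":0,"ry":0,"rz":0,"claw":0.64},{"dx":0,"dy":0,"dz":0,"rx":0,"ry":0,"rz":0,"claw":0.64},{"dx":0,"dy":0,"dz":0,"rx":0,"ry":0,"rz":0,"claw":0.64}]'

```text
time_s: 7.75
ee_pos: [0.5591, 0.0963, 0.1927]
eef_rot: [3.141, -0.0, 1.519]
force: [-0.0, 1.3, 4.8]
grip_width: 0.0339
grip_force: 2.7
```

Call:
step_arm --plan '[{"dx":0,"dy":0,"dz":0.01,"rx":0,"ry":0,"rz":0,"claw":0.64},{"dx":0,"dy":0,"dz":0,"rx":0,"ry":0,"rz":0,"claw":0.64},{"dx":0,"dy":0,"dz":0,"rx":0,"ry":0,"rz":0,"claw":0.64}]'

```text
time_s: 8.05
ee_pos: [0.5592, 0.0963, 0.1921]
eef_rot: [3.14, -0.0, 1.519]
force: [-1.3, 1.2, 8.9]
grip_width: 0.0336
grip_force: 4.4
```

The catch has bottomed (over 6 N). Slide the bolt.

Call:
step_arm --plan '[{"dx":0.03,"dy":0,"dz":0,"rx":0,"ry":0,"rz":0,"claw":0.64},{"dx":0.03,"dy":0,"dz":0,"rx":0,"ry":0,"rz":0,"claw":0.64},{"dx":0.03,"dy":0,"dz":0,"rx":0,"ry":0,"rz":0,"claw":0.64},{"dx":0,"dy":0,"dz":0,"rx":0,"ry":0,"rz":0,"claw":0.64}]'

```text
time_s: 8.45
ee_pos: [0.5597, 0.1044, 0.1921]
eef_rot: [3.14, 0.002, 1.519]
force: [-1.2, -4.9, 10.0]
grip_width: 0.0342
grip_force: 5.0
```

Call:
step_arm --plan '[{"dx":0.03,"dy":0,"dz":0,"rx":0,"ry":0,"rz":0,"claw":0.64},{"dx":0.03,"dy":0,"dz":0,"rx":0,"ry":0,"rz":0,"claw":0.64},{"dx":0.03,"dy":0,"dz":0,"rx":0,"ry":0,"rz":0,"claw":0.64},{"dx":0,"dy":0,"dz":0,"rx":0,"ry":0,"rz":0,"claw":0.64}]'

```text
time_s: 8.85
ee_pos: [0.5602, 0.1133, 0.1921]
eef_rot: [3.14, 0.002, 1.519]
force: [-0.8, -5.1, 8.9]
grip_width: 0.034
grip_force: 5.0
```

Call:
step_arm --plan '[{"dx":0.03,"dy":0,"dz":0,"rx":0,"ry":0,"rz":0,"claw":0.64},{"dx":0.03,"dy":0,"dz":0,"rx":0,"ry":0,"rz":0,"claw":0.64},{"dx":0.03,"dy":0,"dz":0,"rx":0,"ry":0,"rz":0,"claw":0.64},{"dx":0.03,"dy":0,"dz":0,"rx":0,"ry":0,"rz":0,"claw":0.64},{"dx":0,"dy":0,"dz":0,"rx":0,"ry":0,"rz":0,"claw":0.64}]'

```text
time_s: 9.35
ee_pos: [0.5609, 0.1253, 0.1921]
eef_rot: [3.14, 0.002, 1.519]
force: [0.2, -5.0, 9.2]
grip_width: 0.0341
grip_force: 4.6
```

Call:
step_arm --plan '[{"dx":0.02,"dy":0,"dz":0,"rx":0,"ry":0,"rz":0,"claw":0.64},{"dx":0.02,"dy":0,"dz":0,"rx":0,"ry":0,"rz":0,"claw":0.64},{"dx":0,"dy":0,"dz":0,"rx":0,"ry":0,"rz":0,"claw":0.64}]'

```text
time_s: 9.65
ee_pos: [0.561, 0.1283, 0.1922]
eef_rot: [3.14, 0.003, 1.519]
force: [-0.6, -13.0, 10.1]
grip_width: 0.0341
grip_force: 10.2
```

Call:
step_arm --plan '[{"dx":0.01,"dy":0,"dz":0,"rx":0,"ry":0,"rz":0,"claw":0.64},{"dx":0.01,"dy":0,"dz":0,"rx":0,"ry":0,"rz":0,"claw":0.64},{"dx":0,"dy":0,"dz":0,"rx":0,"ry":0,"rz":0,"claw":0.64}]'

```text
time_s: 9.95
ee_pos: [0.5611, 0.1286, 0.1922]
eef_rot: [3.141, 0.006, 1.518]
force: [-3.4, -25.2, 12.5]
grip_width: 0.0339
grip_force: 14.6
```

Run:
```python
from h import *
p=viewer.camera("scene"); im=p["img"][150:250,230:350]
cv2.imwrite("pics/s5.png",cv2.resize(im,None,fx=5,fy=5,interpolation=cv2.INTER_CUBIC)[...,::-1])
W=cloud(p);z=W[...,2];P=W[(z>.2)&(z<.21)&(abs(W[...,1]-.145)<.03)&(abs(W[...,0]-.54)<.012)];print(len(P),P.mean(0) if len(P) else 0, telemetry.get_obs()["force"])
```

```text
52 [0.53433898 0.13662501 0.20543803] [ -3.04926735 -24.17763591  11.30528507]
```

View pics/s5.png

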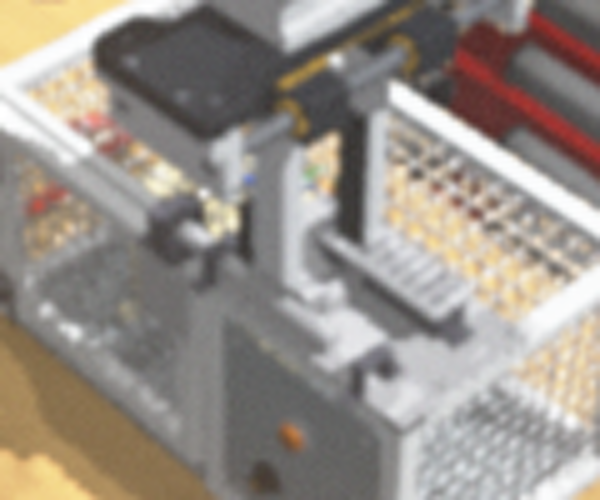

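The rod has entered the keeper (crop (195,230)) and the bolt is at its hard stop. Ease the push, lift, and look again.

Call:
step_arm --plan '[{"dx":-0.02,"dy":0,"dz":0,"rx":0,"ry":0,"rz":0,"claw":0.64},{"dx":0,"dy":0,"dz":-0.04,"rx":0,"ry":0,"rz":0,"claw":0.64},{"dx":0,"dy":0,"dz":-0.06,"rx":0,"ry":0,"rz":0,"claw":0.64},{"dx":-0.03,"dy":0,"dz":-0.05,"rx":0,"ry":0,"rz":0,"claw":0.64},{"dx":-0.02,"dy":0,"dz":-0.3,"rx":0,"ry":0,"rz":0,"claw":0.64},{"dx":0,"dy":-0.3,"dz":-0.3,"rx":0,"ry":0,"rz":0,"claw":0.64},{"dx":0,"dy":-0.4,"dz":-0.2,"rx":0,"ry":0,"rz":0,"claw":0.64},{"dx":0,"dy":-0.4,"dz":0,"rx":0,"ry":0,"rz":0,"claw":0.64},{"dx":0.3,"dy":-0.3,"dz":0,"rx":0,"ry":0,"rz":0,"claw":0.64},{"dx":0.4,"dy":0,"dz":0,"rx":0,"ry":0,"rz":0,"claw":0.64}]'

```text
time_s: 11.0
ee_pos: [0.4219, 0.2023, 0.2874]
eef_rot: [3.14, -0.001, 1.518]
force: [0.8, -0.3, 0.3]
grip_width: 0.0339
grip_force: 0.0
```

Call:
step_arm --plan '[{"dx":0.4,"dy":0,"dz":0,"rx":0,"ry":0,"rz":0,"claw":0.64},{"dx":0.4,"dy":0,"dz":0,"rx":0,"ry":0,"rz":0,"claw":0.64},{"dx":0,"dy":0,"dz":0,"rx":0,"ry":0,"rz":0,"claw":0.64}]'

```text
time_s: 11.3
ee_pos: [0.4277, 0.2853, 0.2856]
eef_rot: [-3.14, 0.0, 1.523]
force: [0.0, 1.1, 0.7]
grip_width: 0.0342
grip_force: 0.0
```

Run:
```python
from h import *
p=viewer.camera("scene"); im=p["img"][130:270,220:360]
cv2.imwrite("pics/s6.png",cv2.resize(im,None,fx=4,fy=4,interpolation=cv2.INTER_CUBIC)[...,::-1])
a=-.05;R=np.array([[np.cos(a),-np.sin(a)],[np.sin(a),np.cos(a)]]);c=[.617,.199]
for n in("scene","top"):
    if n=="top": p=viewer.camera(n)
    W=cloud(p); X=np.concatenate([(W[...,:2]-c)@R,W[...,2:]],-1); x,y,z=X[...,0],X[...,1],X[...,2]
    k=X[(z>.2)&(z<.213)&(abs(x+.074)<.014)&(y>-.11)&(y<-.03)]; print(n,"knob",len(k),k.mean(0) if len(k) else 0)
    k=X[(z>.165)&(z<.2)&(abs(x+.03)<.009)&(abs(y+.091)<.03)]; print("catch",len(k),np.median(k,0) if len(k) else 0)
    k=X[(z>.162)&(z<.178)&(abs(x+.08)<.03)&(y>-.03)&(y<.02)]; print("keeper",len(k),k.mean(0) if len(k) else 0)
```

```text
scene knob 43 [-0.07471944 -0.05524757  0.20491038]
catch 201 [-0.03153317 -0.09217576  0.18271686]
keeper 109 [-0.07576012 -0.007554    0.16973548]
top knob 44 [-0.07284405 -0.05771689  0.20607833]
catch 231 [-0.02990668 -0.09130996  0.18240505]
keeper 120 [-0.07273755 -0.00886058  0.16985612]
```

View pics/s6.png

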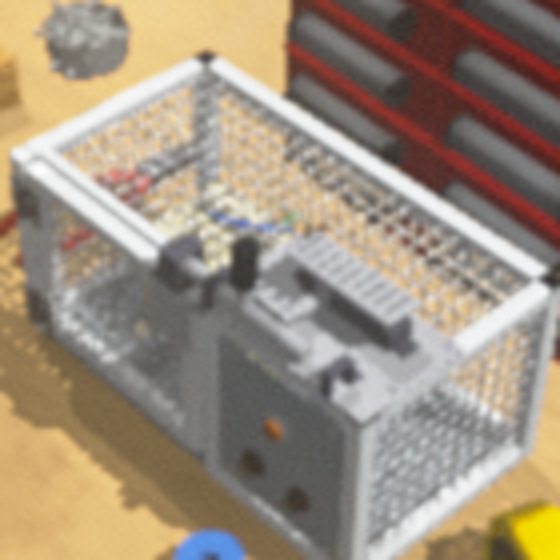

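The gate is shut, the knob has moved about 29–30 mm to home (crop (243,262)), and the catch is back up at z = 182 mm.

```bash
python3 -c "
from station import hand_in
print(hand_in())"
```

```text
the job is handed in; nothing more can be done
None
```

The cage is locked and the job handed in: the gate was pushed to its hard stop, the bolt measured home in the keeper (about 29 mm of 30, at its stop), the catch is back up, and the loose things were left alone.

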